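Set the swivel sample holder to the red angle mark

ROBOT

A 7-joint arm with a two-finger parallel gripper is mounted at the origin on a cart in front of the work surface, level with it; the furniture and walls round the work are solid. World frame = base frame: x ahead of the robot, y to its left, z up, the work surface at z = 0. Lengths are in m, angles in rad, forces in N, time in s.
With the tool pointing down it reaches from about 0.4 to 0.85 m from the base axis. Payload 10.4 kg.
Tool frame: the origin (TCP) lies midway between the tips of the shut fingers; the grasp point (between the pads) lies 19 mm behind it; z points along the fingers, y is the line along which they close (so a half turn about z gives the same grasp; the last joint's range is limited). The gripper opens to 87 mm and grips with 3 to 60 N. Pads are 19 mm wide; open, the fingers measure 117 mm over their backs; the gripper's body (75 mm by 190 mm) begins 51 mm behind the grasp point.
Start: joints at [-1.34, 0.332, -0.065, 1.46, 0.022, 1.35, -0.088], TCP at [0.157, 0.605, 0.223] pointing down, gripper open.
Joint ranges: [-2.6, 2.6], [-0.5, 2.12], [-1.47, 1.34], [0.16, 2.42], [-1.27, 4.41], [0.06, 2.06], [-2.6, 2.6]. Speed limits (rad/s): [2.22, 2.22, 2.79, 2.79, 3.14, 3.14, 3.14].

INTERFACE

Orientations are given as a unit quaternion [x, y, z, w].
In Python, from bench import r gives the robot as it stands.
- The arm moves only by the tool arm_command, never from a script. Its arguments are lists of equal length, an entry for each row: "xyz": the shift along the world's x, y, z in m, a list of three; "rot": the turn, a rotation vector about the world's x, y, z in rad, a list of three. In form: {"xyz": [[tx, ty, tz], ...], "rot": [[ax, ay, az], ...]}. A call has 1 to 20 rows; each row is the pose to reach, as a shift and turn from the pose commanded when the call began; what a row does not reach only later rows make up. A row lasts 1/12 s, in which the tool goes at most 41.7 mm and 7.16 degrees, less where a joint would pass 70% of its speed; a pose out of reach is approached as far as the arm can. A call with a gripper value outside its range is refused whole. "grip" is the opening, from 0 (shut) to 1 (fully open), set as the call begins (left out, the last holds). The fingers move at their own pace and stop on an object; "squeeze" is the grip in N (left out, the last holds). Time passes only in rows, so rows that repeat a pose let the fingers close. It gives the time, the measured TCP pose, the force, the opening and the grip force at its end, in the units of the state.
- r.read_state(): the state, without advancing time (a new reading comes with each control period).
- r.camera(name): name is "scene" or "top" or "wrist"; returns the picture (384x512x3 uint8, red, green, blue); there is no depth.
- r.camera_model(name): a dict with "fx", "fy", "cx", "cy" (pixels), "T" (4x4, takes a point from camera to world coordinates). Camera axes: x right, y up, looking along -z (the intrinsics and any distortion apply to the point x, -y, -z); pixel columns grow to the right and rows downward; lengths in m; the calibration is good to about 2 mm. The wrist camera is an equidistant fisheye: a pixel r from the principal point sees the ray r / f radians off the axis. A picture is of the moment at which its call begins: read the wrist's pose just before it. camera_model takes no time and is no camera call; for the wrist camera it gives the pose at the moment of the call.
- r.close_job(): hands the job in; it is judged then, once.
Trained networks look in the newest picture that a camera, given by its name, has taken for a name from the list of things; names that differ only in an ending like _2 or _b are one class to them, and where a whole thing is asked for, a point or a joint stands for the part that bears it (a point fixed in the world has none). Each returns a list of dicts, best first, with "conf" (0 to 1); they miss things now and then, are a little off and sometimes report something else, mostly with a low value. They report only what shows in the picture. A call takes as long as a camera call.
- r.look_for(label, camera): "at" ([x, y, z] in m, in the coordinates of the camera as it stood for that picture, good to about 4 mm: the middle of the surface that is visible of it).
- r.spot_point(label, camera): "at" ([x, y, z] in m, in the coordinates of the camera as it stood for that picture, good to about 4 mm: a listed point, or the origin of a listed thing).
The state is a dict: "time": time; "joint_positions": joint angles; "joint_vel": joint speeds; "joint_torque": joint torques, N m; "ee_pos": TCP position; "eef_rot": TCP orientation; "ft_force": force on the tool from outside, world axes, zero at the start; "torque": the same for the moment, N m; "width": finger opening in m; "grip_force": force on a finger pad.
Only numpy, scipy, OpenCV 4.12 (cv2) and the standard library are available. Lean on these libraries where they do the work, as an engineer would, in place of code of your own. Each camera call takes 0.05 s, during which the arm holds its last target. There are 200 camera calls.

TASK

Set the swivel sample holder to the red angle mark for the next press test: loosen its orange clamp knob by at least an eighth of a turn counterclockwise, swing the pointer arm by its upright black handle until the pointer points at the red dot, and turn the knob back until the clamp is tight again. Let go of everything and leave the pointer on the red dot.

Things in the scene. Friction and masses are not known exactly. Their poses are not given: they have to be found in the camera images.
- clamp_knob (a joint): Turn of the orange wing knob about its upright axis, rad: 0 = tight stop, grows counterclockwise seen from above, 1.4 = loose stop. Below about 0.25 the clamp holds the head fast; beyond 0.6 the head swings freely. The knob stays where it is left; turning takes up to 0.15 N m, so pinch its wing firmly (30 N or more).
- knob_grip (a point): Point on the knob's axis at the height to grip, 79 mm above the worktop. Orange bar 58 mm long, 16 mm thick, 52 to 97 mm above the worktop, on a black hub 36 mm across (top at 55 mm). The frame turns with the knob: x along the bar, y across it (pinch so), z up. It stands behind the holder's turntable, 90 mm from the pivot, away from the robot.
- handle_grip (a point): Centre of the upright black handle, a round post 20 mm thick, 30 to 79 mm above the worktop, on the pointer arm (17 mm wide); this point is 60 mm up. Frame turns with the head: x level, outward along the pointer, z up; the upright pivot lies 92 mm along -x. Swings about 1.15 rad either side of the middle, 1 to 2 N when unclamped, stays where left. Turntable 124 mm across, cake top 70 mm up.
- red_mark: Red round dot, 18 mm across, 2 mm thick, on the rim of the holder's round teal scale plate (280 mm across, 14 mm thick), 127 mm from the pivot; origin at the centre of its underside. A yellow and a blue dot of the same size on this rim mark other angles. The pointer is on the red dot when the handle frame's x axis, seen from above, runs through the dot.

How it is judged:
On the way, in this order (a step that is already met when the one before it is completed fails the run):
1. the clamp knob is loosened by at least 0.7 rad while the head still stands where it was (value of joint clamp_knob above 0.7 rad and distance of handle_grip from where it was at the start of the episode below 0.015 m), for 0.1 s.
2. with the clamp loose, the pointer is swung to the red dot (value of joint clamp_knob above 0.5 rad and y of red_mark in the frame of handle_grip between -0.022 and 0.022 m), for 0.2 s.
At the end, for the whole second after the job is handed in: The pointer's centre line passes within 22 mm (10 degrees) of the centre of the red dot, and the clamp knob is tight again (within 0.25 rad of its tight stop) and at rest (value of joint clamp_knob below 0.25 rad and y of red_mark in the frame of handle_grip between -0.022 and 0.022 m and velocity of joint clamp_knob between -0.05 and 0.05 rad/s); the robot touches nothing.
It also fails if it takes over 67 s, if anything falls off the work surface, if the arm or the gripper's body presses on something with over 40 N, if the wrist force passes 120 N, or if a joint passes its speed limit or range.

## Working session

There is one attempt and no reset: what is moved stays moved. The work goes in short steps, Python scripts to look and compute and a tool call to move; the robot and the scene stay as the last step left them, time stands still between calls to the robot, and variables do not carry over. Pictures are saved under pics/ and viewed, at most 10 in all, crops included, and the job is handed in when it is done.

Besides the shell and the picture viewer there is one more tool, called after "Call:" by a JSON object that holds its "name" and its "arguments", one argument or row to a line. arm_command: Moves the arm, as the interface text tells. Its arguments: {"type":"object","properties":{"xyz":{"type":"array"},"rot":{"type":"array"},"grip":{"type":"number"},"squeeze":{"type":"number"}},"required":["xyz","rot"]}

```bash
mkdir -p pics; cat > h.py <<'E'
import numpy as np,cv2
from bench import r
def W(cam,p,T): return (np.array(T)@np.r_[p,1])[:3]
def look(cam,labels=('knob_grip','handle_grip','red_mark'),fn=None):
    T=r.camera_model(cam)['T']; im=r.camera(cam)
    if fn: cv2.imwrite('pics/'+fn,im[...,::-1])
    for l in labels:
        for d in r.spot_point(l,cam)[:2]: print(cam,l,round(d['conf'],2),W(cam,d['at'],T).round(4))
    return im
E
python3 - <<'E'
from h import *
s=r.read_state();print(s['time'],s['ee_pos'],s['eef_rot'],s['width'])
a=look('top');b=look('scene')
cv2.imwrite('pics/a.png',np.vstack([a,b])[...,::-1][:, :] if 0 else cv2.resize(np.hstack([a,b]),(800,300))[...,::-1])
cv2.imwrite('pics/top.png',a[...,::-1])
E
```

```text
0.0 [0.15682597 0.60457752 0.22172043] [ 1.26544888e-01  9.91960596e-01 -7.49723479e-04 -7.15590242e-05] 0.0871958234645021
top knob_grip 0.47 [0.6326 0.125  0.0818]
top handle_grip 0.59 [0.4563 0.089  0.0596]
top red_mark 0.52 [0.448  0.0242 0.0136]
scene knob_grip 0.8 [0.6301 0.1283 0.0804]
scene handle_grip 0.72 [0.4582 0.0927 0.0596]
scene red_mark 0.59 [0.4436 0.0218 0.0117]
```

View pics/top.png

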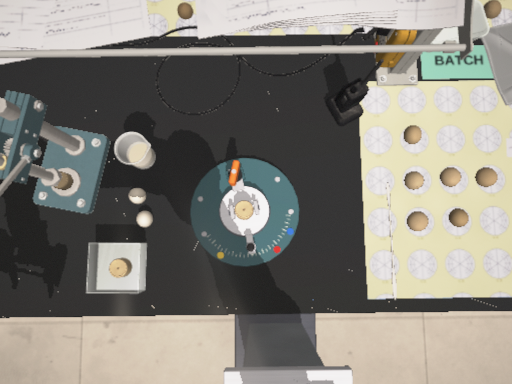

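View pics/a.png

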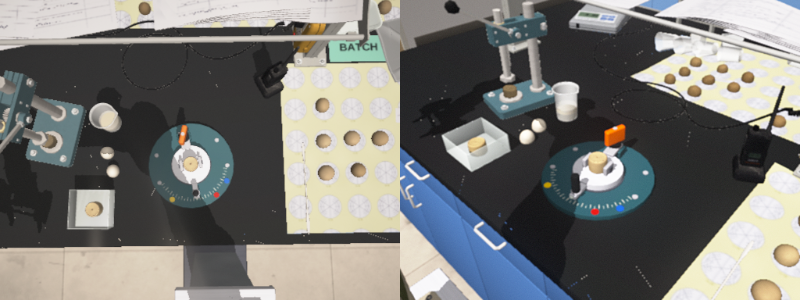

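The top view shows the plate centred near (245,211), the knob bar at (235,172) running nearly along x, the handle at (250,245) and the red dot at (277,250). The network points agree with the given sizes. Next I measure the bar's direction and the pivot.

```bash
python3 - <<'E'
from h import *
im=cv2.imread('pics/top.png');m=r.camera_model('top');T=np.array(m['T'])
def ray(u,v,z):
    d=T[:3,:3]@np.array([(u-m['cx'])/m['fx'],-(v-m['cy'])/m['fy'],-1]);o=T[:3,3]
    return o+d*(z-o[2])/d[2]
print(T[:3,3])
h=cv2.cvtColor(im,cv2.COLOR_BGR2HSV)
roi=np.zeros(h.shape[:2],np.uint8);roi[150:275,185:305]=1
def pts(lo,hi): 
    k=cv2.inRange(h,lo,hi)*roi; v,u=np.nonzero(k); return np.c_[u,v]
o=pts((5,170,120),(16,255,255));print(len(o),o.min(0),o.max(0))
P=np.array([ray(*p,.09) for p in o]);c=P.mean(0);w,V=np.linalg.eigh(np.cov(P[:,:2].T));print('bar',c,V[:,1],np.degrees(np.arctan(V[1,1]/V[0,1])),np.sqrt(w))
R=pts((0,170,90),(3,255,255));print('red',len(R),ray(*R.mean(0),.016))
t=pts((80,80,40),(100,255,150)).astype(np.int32)
(cx,cy),rad=cv2.minEnclosingCircle(t);print('plate',cx,cy,rad,ray(cx,cy,.014))
cv2.imwrite('pics/c.png',cv2.resize(im[140:280,180:310],None,fx=4,fy=4,interpolation=2))
E
```

```text
[0.46835282 0.06947203 0.92634036]
146 [229 160] [238 184]
bar [0.63053961 0.12537209 0.09      ] [-0.98038557  0.19708917] -11.36679270917145 [0.00527099 0.01753099]
red 26 [0.44752596 0.02368359 0.016     ]
plate 245.0 211.0 53.33864212036133 [0.54525179 0.10251287 0.014     ]
```

View pics/c.png

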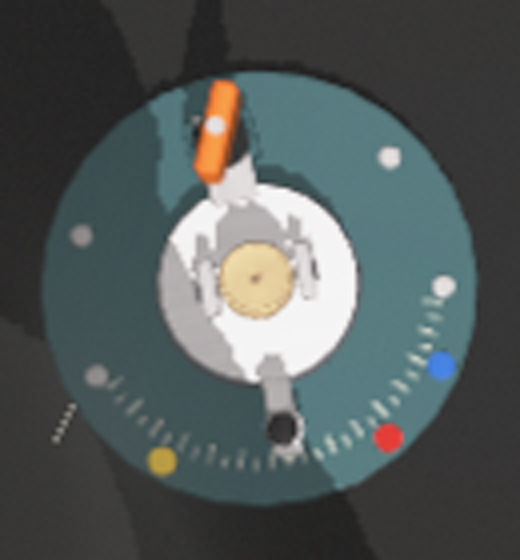

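The crop shows the bar tilted about 12° from x, the handle top at crop (282,428) and the red dot at (388,437). The pivot is near (0.545,0.103), and the swing needed is about +31° CCW. The tool yaw already suits the bar, so I move above the knob.

Call:
{"name": "arm_command", "arguments": {
  "xyz": [
    [0.04, -0.04, 0],
    [0.08, -0.08, 0],
    [0.12, -0.12, 0],
    [0.16, -0.16, 0],
    [0.2, -0.2, 0],
    [0.24, -0.24, 0],
    [0.28, -0.28, 0],
    [0.32, -0.32, 0],
    [0.36, -0.36, 0],
    [0.4, -0.4, 0],
    [0.44, -0.44, 0],
    [0.474, -0.479, 0],
    [0.474, -0.479, 0],
    [0.474, -0.479, 0],
    [0.474, -0.479, 0],
    [0.474, -0.479, 0],
    [0.474, -0.479, 0],
    [0.474, -0.479, 0],
    [0.474, -0.479, 0],
    [0.474, -0.479, 0]
  ],
  "rot": [
    [0, 0, 0.02],
    [0, 0, 0.02],
    [0, 0, 0.02],
    [0, 0, 0.02],
    [0, 0, 0.02],
    [0, 0, 0.02],
    [0, 0, 0.02],
    [0, 0, 0.02],
    [0, 0, 0.02],
    [0, 0, 0.02],
    [0, 0, 0.02],
    [0, 0, 0.02],
    [0, 0, 0.02],
    [0, 0, 0.02],
    [0, 0, 0.02],
    [0, 0, 0.02],
    [0, 0, 0.02],
    [0, 0, 0.02],
    [0, 0, 0.02],
    [0, 0, 0.02]
  ],
  "grip": 0.6
}}

```text
time: 2.07
ee_pos: [0.6304, 0.1273, 0.2224]
eef_rot: [0.116, 0.993, 0.0, -0.0]
ft_force: [-0.3, 1.0, 0.2]
width: 0.0523
grip_force: 0.0
```

```bash
python3 - <<'E'
from h import *
s=r.read_state();print(s['time'],s['ee_pos'].round(4),s['eef_rot'].round(4),s['joint_positions'].round(2))
look('wrist',fn='w1.png')
E
```

```text
2.0667 [0.6304 0.1273 0.2224] [ 1.159e-01  9.933e-01  4.000e-04 -3.000e-04] [-0.54  0.38  0.36  1.43 -0.13  1.36  1.16]
wrist knob_grip 0.78 [0.6366 0.1231 0.0766]
wrist handle_grip 0.8 [0.4553 0.0924 0.0597]
wrist red_mark 0.61 [0.4487 0.0226 0.0139]
```

View pics/w1.png

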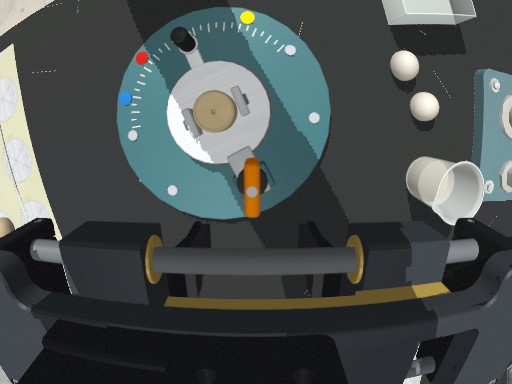

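The wrist view shows the orange bar upright at (252,187), midway between the fingers and aligned with them. I descend and pinch.

Call:
{"name": "arm_command", "arguments": {
  "xyz": [
    [0.001, 0, -0.03],
    [0.001, 0, -0.06],
    [0.001, -0.001, -0.09],
    [0.001, -0.001, -0.115],
    [0.001, -0.001, -0.135],
    [0.001, -0.001, -0.15],
    [0.001, -0.001, -0.16],
    [0.001, -0.001, -0.16],
    [0.001, -0.001, -0.16],
    [0.001, -0.001, -0.16]
  ],
  "rot": [
    [0, 0, 0],
    [0, 0, 0],
    [0, 0, 0],
    [0, 0, 0],
    [0, 0, 0],
    [0, 0, 0],
    [0, 0, 0],
    [0, 0, 0],
    [0, 0, 0],
    [0, 0, 0]
  ]
}}

```text
time: 3.1
ee_pos: [0.6327, 0.1253, 0.0639]
eef_rot: [0.117, 0.993, 0.0, 0.001]
ft_force: [0.9, 0.1, -0.2]
width: 0.0524
grip_force: 0.0
```

Call:
{"name": "arm_command", "arguments": {
  "xyz": [
    [0, 0, 0],
    [0, 0, 0],
    [0, 0, 0],
    [0, 0, 0],
    [0, 0, 0],
    [0, 0, 0],
    [0, 0, 0],
    [0, 0, 0],
    [0, 0, 0],
    [0, 0, 0]
  ],
  "rot": [
    [0, 0, 0],
    [0, 0, 0],
    [0, 0, 0],
    [0, 0, 0],
    [0, 0, 0],
    [0, 0, 0],
    [0, 0, 0],
    [0, 0, 0],
    [0, 0, 0],
    [0, 0, 0]
  ],
  "grip": 0,
  "squeeze": 40
}}

```text
time: 3.93
ee_pos: [0.6319, 0.1246, 0.0626]
eef_rot: [0.117, 0.993, -0.0, -0.0]
ft_force: [-1.6, -1.9, 2.9]
width: 0.0158
grip_force: 40.0
```

Gripped at 15.8 mm. Now I turn it CCW by 1.05 rad.

Call:
{"name": "arm_command", "arguments": {
  "xyz": [
    [0, 0, 0],
    [0, 0, 0],
    [0, 0, 0],
    [0, 0, 0],
    [0, 0, 0],
    [0, 0, 0],
    [0, 0, 0],
    [0, 0, 0],
    [0, 0, 0],
    [0, 0, 0],
    [0, 0, 0],
    [0, 0, 0],
    [0, 0, 0],
    [0, 0, 0],
    [0, 0, 0],
    [0, 0, 0],
    [0, 0, 0],
    [0, 0, 0],
    [0, 0, 0],
    [0, 0, 0]
  ],
  "rot": [
    [0, 0, 0.07],
    [0, 0, 0.14],
    [0, 0, 0.21],
    [0, 0, 0.28],
    [0, 0, 0.35],
    [0, 0, 0.42],
    [0, 0, 0.49],
    [0, 0, 0.56],
    [0, 0, 0.63],
    [0, 0, 0.7],
    [0, 0, 0.77],
    [0, 0, 0.84],
    [0, 0, 0.91],
    [0, 0, 0.98],
    [0, 0, 1.05],
    [0, 0, 1.05],
    [0, 0, 1.05],
    [0, 0, 1.05],
    [0, 0, 1.05],
    [0, 0, 1.05]
  ]
}}

```text
time: 5.6
ee_pos: [0.6322, 0.1234, 0.0626]
eef_rot: [-0.395, 0.919, -0.001, -0.0]
ft_force: [-0.5, -6.3, 1.5]
width: 0.016
grip_force: 40.0
```

```bash
python3 - <<'E'
from h import *
s=r.read_state();print(s['time'],s['ee_pos'].round(4),s['eef_rot'].round(4),s['joint_positions'].round(2),s['ft_force'],s['torque'],s['width'])
q=s['eef_rot'];print(2*np.arctan2(q[1],q[0])-2*np.arctan2(.993,.117))
E
```

```text
5.6 [0.6322 0.1234 0.0626] [-3.954e-01  9.185e-01 -8.000e-04 -2.000e-04] [-0.36  0.5   0.12  1.59 -0.06  1.06  2.17] [-0.5329644  -6.29000056  1.52789135] [-1.1876763   0.12414917  0.0696271 ] 0.01601604195255835
1.0474914887299565
```

The knob turned 1.05 rad. I release, rise and go over to the handle.

Call:
{"name": "arm_command", "arguments": {
  "xyz": [
    [0, 0, 0],
    [0, 0, 0],
    [0, 0, 0],
    [0, 0, 0],
    [0, 0, 0.03],
    [0, 0, 0.06],
    [0, 0, 0.09],
    [0, 0, 0.1],
    [-0.03, -0.005, 0.1],
    [-0.06, -0.01, 0.1],
    [-0.09, -0.016, 0.1],
    [-0.12, -0.022, 0.1],
    [-0.15, -0.028, 0.1],
    [-0.175, -0.032, 0.1],
    [-0.175, -0.032, 0.1],
    [-0.175, -0.032, 0.1],
    [-0.175, -0.032, 0.1],
    [-0.175, -0.032, 0.1],
    [-0.175, -0.032, 0.1]
  ],
  "rot": [
    [0, 0, 0],
    [0, 0, 0],
    [0, 0, 0],
    [0, 0, 0],
    [0, 0, 0],
    [0, 0, 0],
    [0, 0, 0],
    [0, 0, 0],
    [0, 0, -0.1],
    [0, 0, -0.2],
    [0, 0, -0.3],
    [0, 0, -0.4],
    [0, 0, -0.5],
    [0, 0, -0.6],
    [0, 0, -0.69],
    [0, 0, -0.69],
    [0, 0, -0.69],
    [0, 0, -0.69],
    [0, 0, -0.69]
  ],
  "grip": 0.6
}}

```text
time: 7.18
ee_pos: [0.4574, 0.0932, 0.1624]
eef_rot: [-0.064, 0.998, -0.0, -0.0]
ft_force: [0.4, 0.1, 0.4]
width: 0.052
grip_force: 0.0
```

```bash
python3 - <<'E'
from h import *
s=r.read_state();print(s['time'],s['ee_pos'].round(4),s['eef_rot'].round(4),s['joint_positions'].round(2))
look('wrist',fn='w2.png');look('scene')
E
```

```text
7.1833 [0.4574 0.0932 0.1624] [-6.410e-02  9.979e-01 -1.000e-04 -1.000e-04] [-0.47  0.02  0.17  1.95 -0.    1.17  1.4 ]
wrist handle_grip 0.57 [0.4557 0.0921 0.06  ]
wrist red_mark 0.53 [0.4468 0.0216 0.0135]
scene knob_grip 0.84 [0.6324 0.1266 0.0779]
scene handle_grip 0.92 [0.4542 0.086  0.0554]
scene red_mark 0.64 [0.4449 0.022  0.0131]
```

View pics/w2.png

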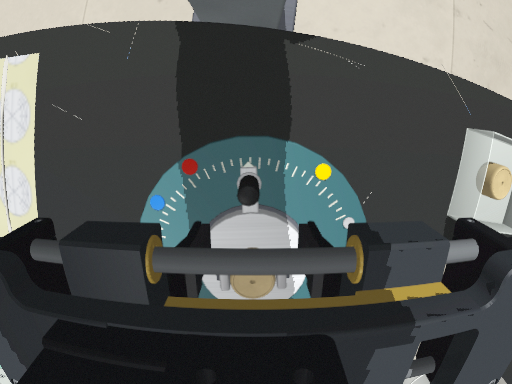

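The handle shows at (249,190) between the open fingers, with red at (190,167). I descend and grip.

Call:
{"name": "arm_command", "arguments": {
  "xyz": [
    [-0.001, -0.001, -0.03],
    [-0.001, -0.002, -0.06],
    [-0.001, -0.002, -0.09],
    [-0.001, -0.002, -0.11],
    [-0.001, -0.002, -0.12],
    [-0.001, -0.002, -0.12],
    [-0.001, -0.002, -0.12]
  ],
  "rot": [
    [0, 0, 0],
    [0, 0, 0],
    [0, 0, 0],
    [0, 0, 0],
    [0, 0, 0],
    [0, 0, 0],
    [0, 0, 0]
  ]
}}

```text
time: 8.17
ee_pos: [0.4562, 0.0911, 0.0431]
eef_rot: [-0.063, 0.998, 0.0, 0.0]
ft_force: [0.1, -1.0, 0.4]
width: 0.0526
grip_force: 0.0
```

Call:
{"name": "arm_command", "arguments": {
  "xyz": [
    [0, 0, 0],
    [0, 0, 0],
    [0, 0, 0],
    [0, 0, 0],
    [0, 0, 0],
    [0, 0, 0],
    [0, 0, 0],
    [0, 0, 0]
  ],
  "rot": [
    [0, 0, 0],
    [0, 0, 0],
    [0, 0, 0],
    [0, 0, 0],
    [0, 0, 0],
    [0, 0, 0],
    [0, 0, 0],
    [0, 0, 0]
  ],
  "grip": 0,
  "squeeze": 15
}}

```text
time: 8.83
ee_pos: [0.456, 0.0908, 0.0428]
eef_rot: [-0.063, 0.998, -0.0, 0.0]
ft_force: [-1.5, -1.7, 4.4]
width: 0.0194
grip_force: 15.0
```

```bash
python3 - <<'E'
from h import *
s=r.read_state();p=s['ee_pos'][:2];piv=np.array([.545,.1025]);red=np.array([.4472,.0228])
print(s['ee_pos'],s['width'],s['grip_force'],s['ft_force'],np.linalg.norm(p-piv))
a0=np.arctan2(*(p-piv)[::-1]);a1=np.arctan2(*(red-piv)[::-1]);d=a1-a0;d=(d+np.pi)%(2*np.pi)-np.pi;print(d,'red dist',np.linalg.norm(red-piv))
for f in np.linspace(.1,1,10):
    c,n=np.cos(d*f),np.sin(d*f);print((piv+np.array([[c,-n],[n,c]])@(p-piv)-p).round(4),round(d*f,3))
E
```

```text
[0.45598738 0.09083004 0.04279843] 0.019364663170561246 15.000334090436809 [-1.49578112 -1.66975172  4.3645337 ] 0.08977435429507043
0.5534165601085932 red dist 0.1261623160852717
[ 0.0008 -0.0049] 0.055
[ 0.0018 -0.0098] 0.111
[ 0.0032 -0.0146] 0.166
[ 0.0047 -0.0193] 0.221
[ 0.0066 -0.0239] 0.277
[ 0.0087 -0.0284] 0.332
[ 0.011  -0.0328] 0.387
[ 0.0136 -0.037 ] 0.443
[ 0.0164 -0.0411] 0.498
[ 0.0194 -0.045 ] 0.553
```

The post is gripped and its radius checks out (90 mm against 92 mm). I swing along the arc.

Call:
{"name": "arm_command", "arguments": {
  "xyz": [
    [0.001, -0.005, 0],
    [0.002, -0.01, 0],
    [0.003, -0.0145, 0],
    [0.0045, -0.019, 0],
    [0.0065, -0.024, 0],
    [0.0085, -0.0285, 0],
    [0.011, -0.033, 0],
    [0.0135, -0.037, 0],
    [0.0165, -0.041, 0],
    [0.0195, -0.045, 0],
    [0.0195, -0.045, 0],
    [0.0195, -0.045, 0],
    [0.0195, -0.045, 0],
    [0.0195, -0.045, 0],
    [0.0195, -0.045, 0]
  ],
  "rot": [
    [0, 0, 0.055],
    [0, 0, 0.11],
    [0, 0, 0.165],
    [0, 0, 0.22],
    [0, 0, 0.275],
    [0, 0, 0.33],
    [0, 0, 0.385],
    [0, 0, 0.44],
    [0, 0, 0.5],
    [0, 0, 0.55],
    [0, 0, 0.55],
    [0, 0, 0.55],
    [0, 0, 0.55],
    [0, 0, 0.55],
    [0, 0, 0.55]
  ]
}}

```text
time: 10.08
ee_pos: [0.4755, 0.0458, 0.0428]
eef_rot: [-0.331, 0.944, -0.0, 0.0]
ft_force: [-0.9, -1.8, 5.3]
width: 0.0196
grip_force: 15.0
```

Call:
{"name": "arm_command", "arguments": {
  "xyz": [
    [0, 0, 0],
    [0, 0, 0],
    [0, 0, 0],
    [0, 0, 0],
    [0, 0, 0.03],
    [0, 0, 0.06],
    [0, 0, 0.09],
    [0, 0, 0.115],
    [0, 0, 0.115],
    [0, 0, 0.115],
    [0, 0, 0.115]
  ],
  "rot": [
    [0, 0, 0],
    [0, 0, 0],
    [0, 0, 0],
    [0, 0, 0],
    [0, 0, 0],
    [0, 0, 0],
    [0, 0, 0],
    [0, 0, 0],
    [0, 0, 0],
    [0, 0, 0],
    [0, 0, 0]
  ],
  "grip": 0.6
}}

```text
time: 11.0
ee_pos: [0.475, 0.0461, 0.1569]
eef_rot: [-0.332, 0.943, 0.0, -0.0]
ft_force: [-0.8, 0.5, -0.6]
width: 0.0521
grip_force: 0.0
```

```bash
python3 - <<'E'
from h import *
s=r.read_state();print(s['time'],s['ee_pos'].round(4),s['eef_rot'].round(4),s['joint_positions'].round(2))
look('wrist',fn='w3.png');look('scene')
E
```

```text
11.0 [0.475  0.0461 0.1569] [-3.317e-01  9.434e-01  1.000e-04 -4.000e-04] [-0.34  0.05  0.16  1.93 -0.01  1.16  2.06]
wrist handle_grip 0.87 [0.4741 0.0483 0.0603]
wrist red_mark 0.74 [0.4469 0.0245 0.0159]
scene knob_grip 0.47 [0.6308 0.1246 0.0753]
scene handle_grip 0.92 [0.4764 0.0485 0.0574]
```

View pics/w3.png

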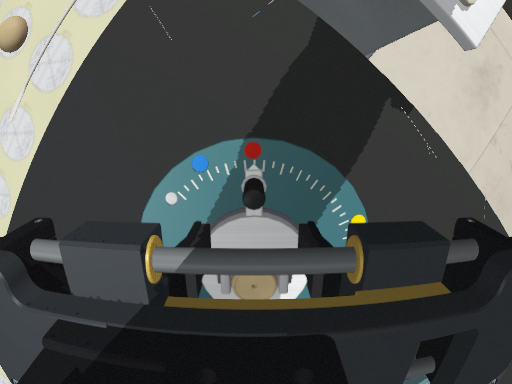

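The pointer lines up with red: dot at (253,150), handle at (254,190), pivot at (255,286). I go back to the knob.

Call:
{"name": "arm_command", "arguments": {
  "xyz": [
    [0.025, 0.013, 0],
    [0.05, 0.026, 0],
    [0.075, 0.038, 0],
    [0.1, 0.05, 0],
    [0.13, 0.065, 0],
    [0.157, 0.078, 0],
    [0.157, 0.078, 0],
    [0.157, 0.078, 0],
    [0.157, 0.078, 0],
    [0.157, 0.078, -0.03],
    [0.157, 0.078, -0.06],
    [0.157, 0.078, -0.08],
    [0.157, 0.078, -0.094],
    [0.157, 0.078, -0.094],
    [0.157, 0.078, -0.094],
    [0.157, 0.078, -0.094]
  ],
  "rot": [
    [0, 0, 0.05],
    [0, 0, 0.1],
    [0, 0, 0.137],
    [0, 0, 0.137],
    [0, 0, 0.137],
    [0, 0, 0.137],
    [0, 0, 0.137],
    [0, 0, 0.137],
    [0, 0, 0.137],
    [0, 0, 0.137],
    [0, 0, 0.137],
    [0, 0, 0.137],
    [0, 0, 0.137],
    [0, 0, 0.137],
    [0, 0, 0.137],
    [0, 0, 0.137]
  ]
}}

```text
time: 12.73
ee_pos: [0.633, 0.1238, 0.0653]
eef_rot: [-0.395, 0.919, -0.0, 0.001]
ft_force: [-1.0, 0.1, 1.3]
width: 0.0523
grip_force: 0.0
```

Call:
{"name": "arm_command", "arguments": {
  "xyz": [
    [0, 0, 0],
    [0, 0, 0],
    [0, 0, 0],
    [0, 0, 0],
    [0, 0, 0],
    [0, 0, 0],
    [0, 0, 0],
    [0, 0, 0],
    [0, 0, 0]
  ],
  "rot": [
    [0, 0, 0],
    [0, 0, 0],
    [0, 0, 0],
    [0, 0, 0],
    [0, 0, 0],
    [0, 0, 0],
    [0, 0, 0],
    [0, 0, 0],
    [0, 0, 0]
  ],
  "grip": 0,
  "squeeze": 40
}}

```text
time: 13.48
ee_pos: [0.6327, 0.1238, 0.0636]
eef_rot: [-0.395, 0.919, -0.0, 0.0]
ft_force: [1.7, 0.0, -0.3]
width: 0.016
grip_force: 40.0
```

Call:
{"name": "arm_command", "arguments": {
  "xyz": [
    [0, 0, 0],
    [0, 0, 0],
    [0, 0, 0],
    [0, 0, 0],
    [0, 0, 0],
    [0, 0, 0],
    [0, 0, 0],
    [0, 0, 0],
    [0, 0, 0],
    [0, 0, 0],
    [0, 0, 0],
    [0, 0, 0],
    [0, 0, 0],
    [0, 0, 0],
    [0, 0, 0],
    [0, 0, 0],
    [0, 0, 0],
    [0, 0, 0],
    [0, 0, 0]
  ],
  "rot": [
    [0, 0, -0.07],
    [0, 0, -0.14],
    [0, 0, -0.21],
    [0, 0, -0.28],
    [0, 0, -0.35],
    [0, 0, -0.42],
    [0, 0, -0.49],
    [0, 0, -0.56],
    [0, 0, -0.63],
    [0, 0, -0.7],
    [0, 0, -0.77],
    [0, 0, -0.84],
    [0, 0, -0.91],
    [0, 0, -0.98],
    [0, 0, -1.03],
    [0, 0, -1.06],
    [0, 0, -1.08],
    [0, 0, -1.08],
    [0, 0, -1.08]
  ]
}}

```text
time: 15.07
ee_pos: [0.6325, 0.1245, 0.0636]
eef_rot: [0.132, 0.991, 0.0, 0.0]
ft_force: [1.1, 1.5, -0.2]
width: 0.0157
grip_force: 40.0
```

```bash
python3 - <<'E'
from h import *
s=r.read_state();q=s['eef_rot'];print(s['time'],s['ee_pos'],s['torque'],s['ft_force'],s['width'],2*np.arctan2(q[1],q[0])-2*np.arctan2(.9185,-.3954))
E
```

```text
15.0667 [0.6324603  0.12445353 0.06362091] [ 0.43090118 -0.22354866 -0.05440129] [ 1.11318863  1.50392578 -0.19710451] 0.015669547682038192 -1.0787592465070897
```

No stop felt yet, so I turn gently further until the torque rises.

Call:
{"name": "arm_command", "arguments": {
  "xyz": [
    [0, 0, 0],
    [0, 0, 0],
    [0, 0, 0],
    [0, 0, 0],
    [0, 0, 0]
  ],
  "rot": [
    [0, 0, -0.02],
    [0, 0, -0.04],
    [0, 0, -0.06],
    [0, 0, -0.06],
    [0, 0, -0.06]
  ]
}}

```text
time: 15.48
ee_pos: [0.6325, 0.1245, 0.0636]
eef_rot: [0.162, 0.987, 0.0, 0.0]
ft_force: [1.9, 3.2, -1.5]
width: 0.0158
grip_force: 40.0
```

```bash
python3 - <<'E'
from h import *
s=r.read_state();q=s['eef_rot'];print(s['time'],s['ee_pos'],s['torque'],s['ft_force'],s['width'],2*np.arctan2(q[1],q[0])-2*np.arctan2(.9185,-.3954))
E
```

```text
15.4833 [0.63248869 0.12447721 0.0636324 ] [ 0.69440415 -0.38548093  0.5312712 ] [ 1.85286161  3.17456554 -1.51690055] 0.015784061798748666 -1.1388912123456874
```

The torque rose to 0.53 N m, so the knob is at its tight stop. I release, rise and check.

Call:
{"name": "arm_command", "arguments": {
  "xyz": [
    [0, 0, 0],
    [0, 0, 0],
    [0, 0, 0],
    [0, 0, 0],
    [0, 0, 0.03],
    [0, 0, 0.06],
    [0, 0, 0.09],
    [0, 0, 0.12],
    [0, 0, 0.15],
    [0, 0.04, 0.16],
    [0, 0.08, 0.16],
    [0, 0.12, 0.16],
    [0, 0.16, 0.16],
    [0, 0.2, 0.16],
    [0, 0.2, 0.16],
    [0, 0.2, 0.16],
    [0, 0.2, 0.16]
  ],
  "rot": [
    [0, 0, 0.03],
    [0, 0, 0.03],
    [0, 0, 0.03],
    [0, 0, 0.03],
    [0, 0, 0.03],
    [0, 0, 0.03],
    [0, 0, 0.03],
    [0, 0, 0.03],
    [0, 0, 0.03],
    [0, 0, 0.03],
    [0, 0, 0.03],
    [0, 0, 0.03],
    [0, 0, 0.03],
    [0, 0, 0.03],
    [0, 0, 0.03],
    [0, 0, 0.03],
    [0, 0, 0.03]
  ],
  "grip": 0.6
}}

```text
time: 16.9
ee_pos: [0.6326, 0.3232, 0.2232]
eef_rot: [0.148, 0.989, -0.001, 0.0]
ft_force: [0.8, -0.8, 0.2]
width: 0.0521
grip_force: 0.0
```

```bash
python3 - <<'E'
from h import *
im=look('top',fn='t2.png')
cv2.imwrite('pics/c2.png',cv2.resize(im[140:280,180:310],None,fx=4,fy=4,interpolation=2)[...,::-1])
E
```

```text
top knob_grip 0.6 [0.6315 0.1252 0.0829]
top handle_grip 0.97 [0.4747 0.0456 0.0557]
top handle_grip 0.65 [0.4492 0.0218 0.0143]
top red_mark 0.38 [0.4499 0.0199 0.0152]
```

View pics/c2.png

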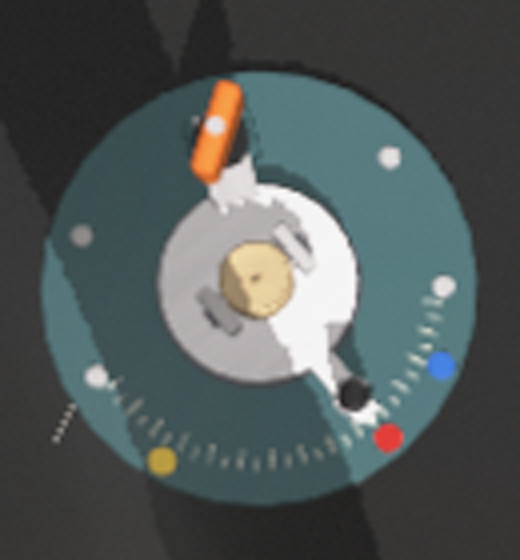

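The crop shows the handle at (353,393) on the line from the pivot (257,280) to red (388,437), and the bar back at its start angle or slightly past it. The gripper is clear, so I hand in.

```bash
python3 -c "
from bench import r
print(r.close_job())"
```

```text
the job is handed in; nothing more can be done
None
```

The pointer is on the red dot, the clamp knob is turned back to its tight stop, the gripper is clear of everything, and the job is handed in at about 17 s of the 67 s allowed; the hand-in returned no verdict.

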